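Recover a stir bar from a narrow inclined slot with sprung tongs

ROBOT

A 6-joint arm with a two-finger parallel gripper is mounted at the origin on a cart in front of the work surface, level with it; the furniture and walls round the work are solid. World frame = base frame: x ahead of the robot, y to its left, z up, the work surface at z = 0. Lengths are in mm, angles in degrees, forces in N, time in s.
With the tool pointing down it reaches from about 300 to 875 mm from the base axis. Payload 4.2 kg.
Tool frame: the origin (TCP) lies between the finger pads; the fingertips stand 14 mm ahead of it and the grasp point (between the pads) lies 5 mm behind it; z points along the fingers, y is the direction in which the jaws open and shut (so a half turn about z gives the same grasp; the last joint's range is limited). The gripper opens to 85 mm and grips with 20 to 120 N. Pads are 22 mm wide; open, the fingers measure 114 mm over their backs; the gripper's body (76 mm by 85 mm) begins 54 mm behind the grasp point. The pads swing forward as they close: fully open they stand 13 mm farther back than shut.
Start: joints at [-68.067, 18.312, 89.639, -0, 72.044, -1.146], TCP at [225.401, -528.994, 245.338] pointing down, gripper open.
Joint ranges: [-177.97, 177.97], [-48.28, 115.42], [12.27, 149.76], [-77.06, 257.06], [2.81, 150.46], [-146.56, 146.56]. Speed limits (degrees/s): [147.25, 147.25, 180, 180, 180, 180].

INTERFACE

Orientations are given as a 3x3 rotation matrix whose columns are the frame's x, y, z axes.
In Python, from workcell import robot, read_camera, get_calibration, masks_of, mark_of gives the robot as it stands.
- The arm moves only by the shell command python3 -m jog 'ROWS'. ROWS is JSON, a list that holds one entry, the list of rows, each a list of 7 numbers: the shift along the world's x, y, z in mm, then the turn, a rotation vector about the world's x, y, z in degrees, then the closure in counts, from 0 (fully open) to 255 (shut). A call has 1 to 5 rows; each row is the pose to reach, as a shift and turn from the pose commanded when the call began; what a row does not reach only later rows make up. A row lasts 1/8 s, in which the tool goes at most 62.5 mm and 10.7 degrees, less where a joint would pass 70% of its speed; a pose out of reach is approached as far as the arm can. A call with a gripper value outside its range is refused whole. The fingers move at their own pace and stop on an object; the grip force is fixed at half the most. Time passes only in rows, so rows that repeat a pose let the fingers close. It gives the time, the measured TCP pose, the force and the opening at its end, in the units of the state.
- robot.observe(): the state, without advancing time (a new reading comes with each control period).
- read_camera(name): name is "scene" or "top"; returns the picture (384x512x3 uint8, blue, green, red); there is no depth.
- get_calibration(name): a dict with "camera_matrix" (3x3 intrinsics, pixels), "cam_to_world" (4x4, takes a point from camera to world coordinates). Camera axes: x right, y down, z forward; pixel columns grow to the right and rows downward; lengths in mm; the calibration is good to about 2 mm. A picture is of the moment at which its call begins. get_calibration takes no time and is no camera call.
- robot.sign_off(): hands the job in, once; it reports no verdict.
Trained networks look in the newest picture that a camera, given by its name, has taken for a name from the list of things; names that differ only in an ending like _2 or _b are one class to them, and where a whole thing is asked for, a point or a joint stands for the part that bears it (a point fixed in the world has none). Each returns a list of dicts, best first, with "conf" (0 to 1); they miss things now and then, are a little off and sometimes report something else, mostly with a low value. They report only what shows in the picture. A call takes as long as a camera call. They do not tell look-alikes from the thing itself.
- masks_of(camera, query): "pixels" (384x512 bool, what is visible of it) and "at" ([column, row] in pixels, amid what is visible of it).
- mark_of(camera, query): "at" ([column, row] in pixels: a listed point, or the origin of a listed thing).
The state is a dict: "time_s": time; "joints": joint angles; "joint_vel": joint speeds; "tau": joint torques, N m; "tool_pos": TCP position; "tcp_rot": TCP orientation; "force": force on the tool from outside, world axes, zero at the start; "ft_torque": the same for the moment, N m; "finger_gap": opening from 0.0 (shut) to 1.0 (fully open).
Only numpy, scipy, OpenCV 4.12 (cv2) and the standard library are available. Lean on these libraries where they do the work, as an engineer would, in place of code of your own. Each camera call takes 0.05 s, during which the arm holds its last target. There are 200 camera calls.

TASK

A white stir bar has dropped to the bottom of one of the three narrow slots of the inclined metal block, too deep for the gripper's fingers. Take the sprung tongs from their stand, squeeze them shut on the bar down in its slot, lift it out and lower it to the bottom of the round glass dish before letting go of it, then hang the tongs upright in their stand again and let go. Handle the bar with the tongs only, leave the steel fillers in the other slots, and leave the dish and the glassware round about standing where they are.

Things in the scene. Friction and masses are not known exactly. Their poses are not given: they have to be found in the camera images.
- rack: Fixed aluminium block, 34 x 158 x 87 mm, on a dark base plate 110 x 172 x 10 mm. Origin: centre of the plate's underside; z up, y along its row of three slots, x away from the robot. Block and slots lean 30 deg about y towards the robot: the way out of a slot is u = (-0.5, 0, 0.866) in this frame. Slots: 75 mm deep along u, 42 mm long (y), 18 mm across, walls 8 mm. Highest edge z = 102 mm.
- slot0_mouth (a point): Mouth centre of the slot at the -y end, at (-13.5, -50, 92.8) mm in the rack's frame. The floor centre lies 75 mm from the mouth centre along -u.
- slot1_mouth (a point): Mouth centre of the middle slot, at (-13.5, 0, 92.8) mm in the rack's frame.
- slot2_mouth (a point): Mouth centre of the slot at the +y end, at (-13.5, 50, 92.8) mm in the rack's frame.
- stir_bar: White plastic octagonal bar, 12 mm across flats, 25 mm long, 10 to 30 g. Origin: centre of one end; z along it (at the start up the slot, y along the block's y, a flat to either side). It starts in any of the three slots, standing on the floor and leaning on the wall nearest the robot, up to 5 mm off the slot's middle along y.
- stir_bar_center (a point): Middle of the stir bar, 12.5 mm from its ends.
- filler_1: Steel filler plate 12 x 34 x 60 mm standing loose in a slot, its top 15 mm below the mouth; each of the two slots without the stir bar holds one. Origin: centre of its lower end, z up the slot.
- filler_2: The second, identical filler plate.
- tongs: Parallel steel tongs, 60 g. Origin: midway between the open jaws at the tips; z to the handle end; jaws close along y. Two alike arms at -y and +y, always parallel: blade 12 mm wide (x), z = 0 to 90 mm; handle plate to pinch along y, 30 mm wide (x), z = 90 to 135 mm. Open: 24 mm between tips, 36 mm over blades, 40 mm over handle plates. Plates' lower edges hang on the stand.
- jaw (a joint): How far the sliding (+y) arm of the tongs is pushed towards the -y arm, m: 0 open, 0.012 shut on the bar, 0.015 stop. A spring opens it: 9 N at 0, 14.4 N at 0.012. Squeezed to about 0.003 the tongs are held against the spring with the jaws still open.
- tip_a (a point): Inner edge of the tip of the -y jaw of the tongs.
- tip_b (a point): Inner edge of the tip of the +y (sliding) jaw; the middle of tip_a and tip_b is the middle of the jaws.
- stand: Fixed stand: base plate 90 x 100 x 10 mm with an upright sleeve 34 x 62 mm. Origin: centre of underside, z up. Sleeve top at z = 104 mm, opening 18 (x) by 46 mm (y), 94 mm deep. The tongs start hanging in it upright, shoulders on its top, tips at z = 14 mm, their y along the stand's y. It stands left or right of the block, the dish on the other side.
- dish: Round clear glass dish (crystallising dish), 76 mm wide (79 mm at the rim), 50 mm high, walls 3 mm, loose, about 0.14 kg. Origin: centre of its underside; z up.
- dish_floor (a point): Centre of the dish's inner floor, 4 mm above its underside; the inside is about 69 mm wide.
- flask_left: Bystander: volumetric flask 193 mm high, bulb 60 mm wide, at the left end of the work. Origin: centre of underside, z up.
- flask_right: Bystander: the same kind of flask, behind on the right. Origin: centre of underside, z up.
- vial_left: Bystander: small capped vial, 24 mm wide, 54 mm high, near the worktop's front edge left of the block. Origin: centre of underside, z up.
- vial_right: Bystander: the same kind of vial, right of the block. Origin: centre of underside, z up.
There are look-alikes about, which are no part of the job. Of the things like the dish, leave any that is red; of the rest the smaller one is meant.

How it is judged (in metres and radians):
On the way, in this order (a step that is already met when the one before it is completed fails the run):
1. the tongs are squeezed shut on the stir bar while it is down in its slot (contact force between tongs and stir_bar above 1 N and value of joint jaw above 0.009 m and z of stir_bar_center in the frame of rack below 0.055 m), for 0.1 s.
2. the bar is lifted clear of the block in the tongs (contact force between tongs and stir_bar above 1 N and height (world z) of stir_bar_center above 0.106 m), for 0.1 s.
3. the bar, still in the tongs, is lowered to within 15 mm of the dish's bottom (contact force between tongs and stir_bar above 1 N and horizontal distance between stir_bar_center and dish_floor below 0.03 m and height (world z) of stir_bar_center below 0.032 m), for 0.1 s.
At the end, for the whole second after the job is handed in: The stir bar rests on the dish's bottom (within 30 mm of its centre, middle below 32 mm), the dish upright; the tongs hang at rest in the stand, jaws sprung open, upright within 7 degrees, origin within 15 mm of the stand's axis and 9 to 21 mm high; the fillers are down in their slots (horizontal distance between stir_bar_center and dish_floor below 0.03 m and height (world z) of stir_bar_center below 0.032 m and linear speed of each of stir_bar, tongs below 0.03 m/s and angle between dish's own z axis and vertical below 0.1 rad and horizontal distance between tongs and stand below 0.015 m and height (world z) of tongs between 0.009 and 0.021 m and angle between tongs's own z axis and vertical below 0.12 rad and value of joint jaw below 0.003 m and z of each of filler_1, filler_2 in the frame of rack below 0.04 m); the robot touches nothing.
It fails at once if the gripper's fingers touch the stir bar (contact force between the fingers and stir_bar above 0.3 N).
It fails at once if a filler is moved by more than 20 mm (distance of any of filler_1, filler_2 from where it was at the start of the episode above 0.02 m).
It fails at once if the dish is pushed by more than 40 mm or tipped by more than 20 degrees (distance of dish from where it was at the start of the episode above 0.04 m or angle between dish's own z axis and vertical above 0.35 rad).
It fails at once if a flask or vial is pushed by more than 30 mm or knocked over (distance of any of flask_left, flask_right, vial_left, vial_right from where it was at the start of the episode above 0.03 m or angle between any of flask_left, flask_right, vial_left, vial_right's own z axis and vertical above 0.4 rad).
It also fails if it takes over 58 s, if anything falls off the work surface, if the arm or the gripper's body presses on something with over 40 N, if the wrist force passes 120 N, or if a joint passes its speed limit or range.

## Working session

There is one attempt and no reset: what is moved stays moved. The work goes in short steps, Python scripts to look and compute and a shell command to move; the robot and the scene stay as the last step left them, time stands still between calls to the robot, and variables do not carry over. Pictures are saved under pics/ and viewed, about 8 in all and at most 12, crops included, and the job is handed in when it is done.

```bash
ls; mkdir -p pics; python3 - <<'E'
from workcell import *
import cv2,numpy as np
for n in("scene","top"):
    im=read_camera(n); cv2.imwrite(f"pics/{n}0.png",im)
    c=get_calibration(n); print(n,np.round(c["camera_matrix"],1).tolist(),np.round(c["cam_to_world"],3).tolist())
    for q in["rack","slot0_mouth","slot1_mouth","slot2_mouth","stir_bar","tongs","stand","dish","dish_floor","vial_left","flask_left","filler_1"]:
        print(q,"mark",[(np.round(d["at"],1).tolist(),round(float(d["conf"]),2)) for d in mark_of(n,q)][:4],)
a=cv2.imread("pics/scene0.png");b=cv2.imread("pics/top0.png")
print(robot.observe()["time_s"])
E
```

```text
pics
scene [[433.5, 0.0, 252.2], [0.0, 433.5, 183.1], [0.0, 0.0, 1.0]] [[-0.842, -0.337, 0.421, -113.683], [-0.539, 0.538, -0.648, 894.077], [-0.008, -0.773, -0.635, 1073.666], [0.0, 0.0, 0.0, 1.0]]
rack mark [([221.0, 199.2], 0.82)]
slot0_mouth mark [([234.2, 175.2], 0.65)]
slot1_mouth mark [([227.0, 180.7], 0.74)]
slot2_mouth mark [([219.7, 190.1], 0.61), ([223.2, 198.7], 0.19)]
stir_bar mark [([228.1, 179.8], 0.38)]
tongs mark []
stand mark [([201.5, 256.8], 0.65), ([282.2, 191.9], 0.44)]
dish mark [([326.2, 132.2], 0.98), ([297.4, 167.3], 0.71), ([317.6, 153.3], 0.69)]
dish_floor mark [([324.6, 132.1], 0.88), ([316.7, 148.5], 0.81), ([296.5, 169.0], 0.79), ([299.4, 165.0], 0.46)]
vial_left mark [([245.4, 231.6], 0.42)]
flask_left mark [([171.2, 293.9], 0.74)]
filler_1 mark []
top [[491.1, 0.0, 256.5], [0.0, 491.1, 191.5], [0.0, 0.0, 1.0]] [[0.193, -0.765, 0.614, -655.865], [-0.981, -0.14, 0.134, -430.086], [-0.016, -0.628, -0.778, 1670.933], [0.0, 0.0, 0.0, 1.0]]
rack mark [([272.3, 234.4], 0.38)]
slot0_mouth mark []
slot1_mouth mark []
slot2_mouth mark []
stir_bar mark []
tongs mark [([170.3, 200.9], 0.47)]
stand mark [([169.8, 199.8], 0.65), ([307.1, 234.6], 0.27)]
dish mark [([379.7, 240.3], 0.75), ([306.6, 235.2], 0.62)]
dish_floor mark [([374.8, 237.9], 0.85), ([307.9, 233.2], 0.5)]
vial_left mark []
flask_left mark [([138.7, 200.7], 0.82)]
filler_1 mark []
1.3
```

```bash
python3 - <<'E'
import cv2,numpy as np
a=cv2.imread("pics/scene0.png");b=cv2.imread("pics/top0.png")
a=cv2.resize(a[100:320,130:390],None,fx=3,fy=2.7,interpolation=cv2.INTER_CUBIC)
cv2.imwrite("pics/s1.png",a)
cv2.imwrite("pics/t1.png",cv2.resize(b[140:310,110:460],None,fx=2.28,fy=2.28,interpolation=cv2.INTER_CUBIC))
E
```

```text
(no output)
```

View pics/s1.png

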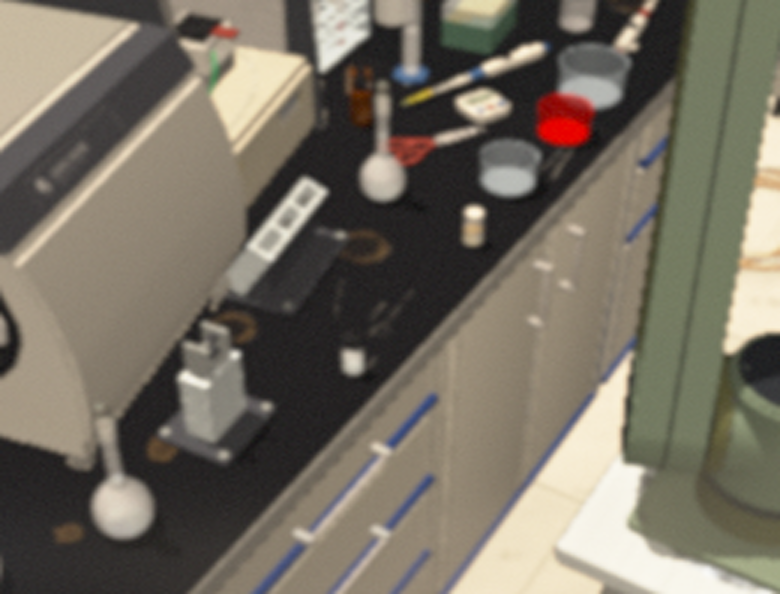

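View pics/t1.png

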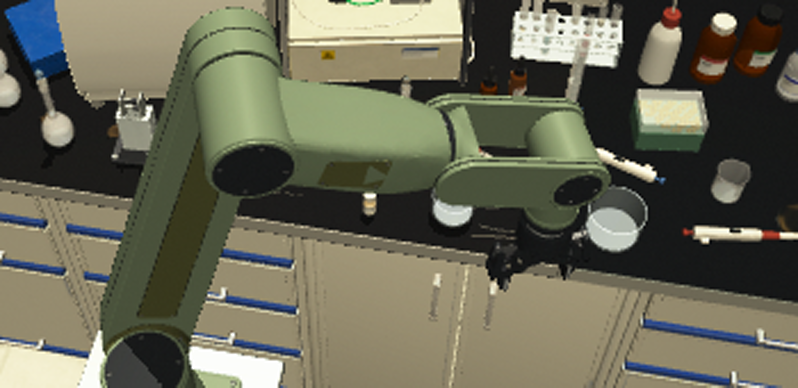

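The scene crop shows the stand with tongs at about (201,250), the rack at (225,190) and the vial at (247,232). There are three dishes: clear at (297,167), red at (317,148) and a bigger clear one at (326,132). The nearest clear dish looks like the target, which I'll check by size.

```bash
cat >h.py <<'E'
import numpy as np,cv2
from workcell import *
def cal(n):
    c=get_calibration(n);return np.array(c["camera_matrix"]),np.array(c["cam_to_world"])
def ray(n,p,z):
    K,T=cal(n);d=T[:3,:3]@np.linalg.solve(K,[p[0],p[1],1]);o=T[:3,3];return o+d*(z-o[2])/d[2]
def proj(n,P):
    K,T=cal(n);P=np.atleast_2d(P);q=(P-T[:3,3])@T[:3,:3];q=q@K.T;return q[:,:2]/q[:,2:]
E
python3 - <<'E'
from h import *
np.set_printoptions(precision=1,suppress=True)
for nm,p,z in [("rack",(221,199.2),0),("s0",(234.2,175.2),92.8),("s1",(227,180.7),92.8),("s2",(219.7,190.1),92.8),("stand",(201.5,256.8),0),("dish",(297.4,167.3),0),("floor",(296.5,169),4),("big",(326.2,132.2),0),("bigf",(324.6,132.1),4),("red",(317.6,153.3),0),("vial",(245.4,231.6),0),("flask",(171.2,293.9),0)]: print(nm,ray("scene",p,z))
print("top",ray("top",(169.8,199.8),0),ray("top",(306.6,235.2),0),ray("top",(307.9,233.2),4))
read_camera("scene")
for q in("rack","stand","dish","tongs","vial_left","vial_right","flask_left","flask_right","stir_bar"):
  for d in masks_of("scene",q)[:3]:
    ys,xs=np.nonzero(d["pixels"]);print(q,round(d["conf"],2),xs.min(),xs.max(),ys.min(),ys.max(),len(xs))
a=cv2.imread("pics/scene0.png")[150:280,180:300]
cv2.imwrite("pics/s2.png",cv2.resize(a,None,fx=4.6,fy=4.6,interpolation=cv2.INTER_CUBIC))
E
```

```text
rack [645.7 -60.3   0. ]
s0 [ 616.6 -110.6   92.8]
s1 [620.5 -70.6  92.8]
s2 [612.1 -14.4  92.8]
stand [534.5 201.6   0. ]
dish [ 496.6 -385.3    0. ]
floor [ 492.1 -368.6    4. ]
big [ 509.6 -687.     0. ]
bigf [ 513.7 -678.1    4. ]
red [ 470.1 -517.5    0. ]
vial [476.4  31.4   0. ]
flask [522.1 364.5   0. ]
top [550.9 217.4   0. ] [ 475.8 -388.     0. ] [ 483.8 -392.1    4. ]
rack 0.79 205 246 167 217 1104
stand 0.64 183 221 232 272 863
stand 0.64 205 246 167 217 1116
stand 0.29 250 264 131 174 326
dish 0.8 309 327 135 154 310
dish 0.78 316 338 117 140 425
dish 0.56 291 310 153 172 340
tongs 0.64 192 206 221 240 197
vial_left 0.44 191 200 227 240 101
vial_left 0.26 206 245 167 216 1070
vial_left 0.2 160 180 250 298 534
vial_right 0.42 285 290 178 190 73
flask_left 0.75 161 181 250 299 547
flask_left 0.22 251 264 132 174 307
flask_right 0.62 250 264 131 174 330
flask_right 0.4 191 206 220 240 224
```

View pics/s2.png

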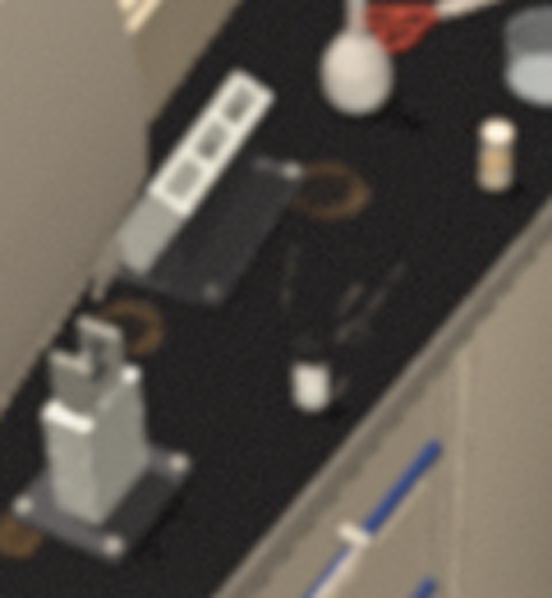

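The bigger clear dish is farther away and still spans 23 px against 20 px, so the near clear dish at (297,167) is the target. I'll move towards the stand, which also clears the top view.

```bash
python3 -m jog '[[[120,270,60,0,0,0,0],[120,270,60,0,0,0,0],[120,270,60,0,0,0,0],[120,270,60,0,0,0,0],[120,270,60,0,0,0,0]]]'; python3 -m jog '[[[120,270,0,0,0,20,0],[120,270,0,0,0,20,0],[120,270,0,0,0,20,0],[120,270,0,0,0,20,0],[120,270,0,0,0,20,0]]]'; python3 -c "
from h import *
print(robot.observe()['tcp_rot'])"
```

```text
time_s: 2.42
tool_pos: [345.9, -257.0, 306.1]
tcp_rot: [[0.92, 0.392, 0.001], [0.392, -0.92, -0.001], [0.001, 0.001, -1.0]]
force: [0.4, -0.9, 0.5]
finger_gap: 1.001
time_s: 3.05
tool_pos: [466.0, 13.4, 305.5]
tcp_rot: [[0.729, 0.684, 0.001], [0.684, -0.729, 0.0], [0.001, 0.0, -1.0]]
force: [0.6, -0.6, 0.4]
finger_gap: 0.999
[[ 7.29208039e-01  6.84291633e-01  7.72550531e-04]
 [ 6.84291812e-01 -7.29208279e-01  4.27838296e-05]
 [ 5.92626860e-04  4.97451690e-04 -9.99999701e-01]]
```

```bash
python3 -m jog '[[[40,170,20,0,0,-43,0],[40,170,20,0,0,-43,0],[40,170,20,0,0,-43,0],[40,170,20,0,0,-43,0],[40,170,20,0,0,-43,0]]]'; python3 - <<'E'
from h import *
for n in("scene","top"):
    im=read_camera(n); cv2.imwrite(f"pics/{n}2.png",im)
    for q in["rack","slot0_mouth","slot1_mouth","slot2_mouth","stir_bar","tongs","stand","dish","vial_left","vial_right","filler_1","tip_a"]:
        z={"slo":92.8}.get(q[:3],0)
        print(n,q,[(np.round(d["at"],1).tolist(),round(float(d["conf"]),2),ray(n,d["at"],z).round().tolist()[:2]) for d in mark_of(n,q)][:3],)
b=cv2.imread("pics/top2.png")
A=cv2.resize(b[150:300,120:340],None,fx=3.6,fy=3.6,interpolation=cv2.INTER_CUBIC);cv2.imwrite("pics/t3.png",A)
E
```

```text
time_s: 3.68
tool_pos: [505.5, 182.3, 325.1]
tcp_rot: [[1.0, 0.001, -0.0], [0.001, -1.0, -0.0], [-0.0, 0.0, -1.0]]
force: [1.1, 0.4, -0.5]
finger_gap: 1.0
scene rack [([219.8, 198.6], 0.73, [652.0, -61.0])]
scene slot0_mouth [([231.3, 173.3], 0.91, [632.0, -114.0])]
scene slot1_mouth [([229.4, 179.5], 0.82, [617.0, -81.0]), ([298.5, 165.7], 0.46, [445.0, -286.0])]
scene slot2_mouth [([219.5, 190.3], 0.79, [612.0, -13.0])]
scene stir_bar [([227.1, 184.1], 0.44, [678.0, -145.0])]
scene tongs [([232.8, 171.9], 0.33, [703.0, -220.0])]
scene stand [([201.7, 257.3], 0.92, [533.0, 203.0])]
scene dish [([299.7, 165.0], 0.85, [496.0, -404.0]), ([329.5, 136.1], 0.78, [483.0, -666.0]), ([317.7, 148.8], 0.53, [484.0, -548.0])]
scene vial_left [([246.1, 235.2], 0.67, [465.0, 44.0]), ([296.8, 167.9], 0.28, [497.0, -380.0])]
scene vial_right [([285.0, 188.9], 0.56, [473.0, -239.0]), ([303.2, 164.8], 0.38, [484.0, -413.0])]
scene filler_1 []
scene tip_a []
top rack [([239.5, 190.9], 0.75, [654.0, -69.0])]
top slot0_mouth [([249.9, 182.5], 0.82, [633.0, -123.0])]
top slot1_mouth [([236.6, 183.3], 0.88, [619.0, -69.0])]
top slot2_mouth [([226.7, 182.0], 0.82, [618.0, -26.0])]
top stir_bar [([171.3, 201.6], 0.29, [543.0, 208.0])]
top tongs [([171.7, 203.2], 0.53, [535.0, 204.0])]
top stand [([172.6, 198.1], 0.62, [562.0, 208.0]), ([237.8, 193.6], 0.18, [637.0, -65.0])]
top dish [([381.1, 240.6], 0.7, [504.0, -686.0]), ([346.2, 238.1], 0.66, [491.0, -547.0]), ([307.0, 234.6], 0.52, [479.0, -389.0])]
top vial_left [([201.8, 223.4], 0.63, [455.0, 48.0])]
top vial_right [([274.6, 233.2], 0.39, [462.0, -258.0])]
top filler_1 [([170.9, 200.7], 0.19, [547.0, 211.0])]
top tip_a []
```

View pics/t3.png

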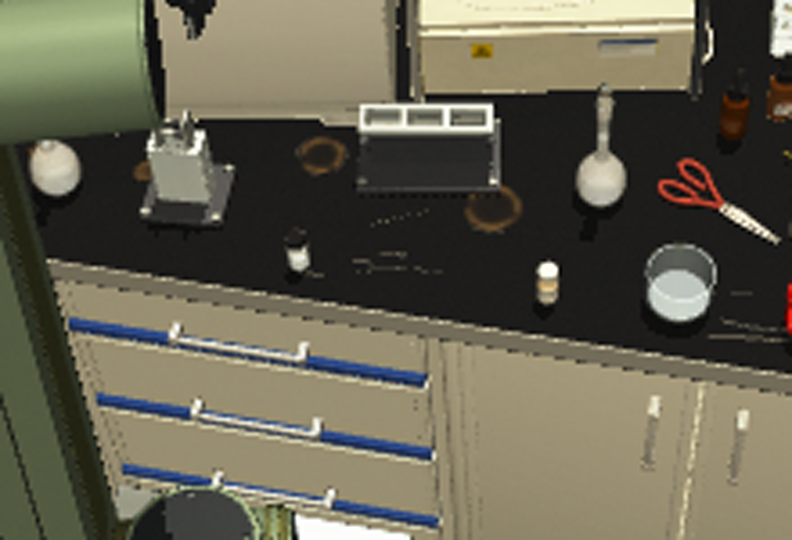

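The top view shows the stand at (170,200), the rack with its three slots at (238,185), and the dish at (308,230). Next I'll refine the rack and stand poses with an edge fit and enlarge the slots.

```bash
cat >fit.py <<'E'
from h import *
from scipy.optimize import minimize
from scipy.ndimage import map_coordinates
u=np.array([-.5,0,.866]);v=np.array([.866,0,.5])
def rect(c,a,b): c,a,b=map(np.array,(c,a,b));q=[c-a-b,c+a-b,c+a+b,c-a+b];return [(q[i],q[(i+1)%4]) for i in range(4)]
m=lambda y:np.array([-13.5,y,92.8])
RACK=rect(m(0),v*17,[0,79,0])+rect(m(-50),v*9,[0,21,0])+rect(m(0),v*9,[0,21,0])+rect(m(50),v*9,[0,21,0])+[((-55,-86,10),(-55,86,10)),((-55,86,10),(0,86,10)),((-55,-86,10),(55,-86,10))]
STAND=rect((0,0,104),[17,0,0],[0,31,0])[:]+rect((0,0,10),[45,0,0],[0,50,0])+[((sx*17,sy*31,10),(sx*17,sy*31,104)) for sx,sy in((-1,-1),(-1,1))]
def fit(E,ims,x0,cams):
    E=np.array([np.linspace(a,b,25) for a,b in E])
    prep={}
    for n in cams:
        g=cv2.cvtColor(ims[n],cv2.COLOR_BGR2GRAY).astype(float);prep[n]=g
    def cost(p,s):
        R=cv2.Rodrigues(np.array([0,0,p[2]/57.3]))[0];t=0
        for n in cams:
            g=cv2.GaussianBlur(prep[n],(0,0),s) if (n,s) not in C else C[n,s];C[n,s]=g
            W=proj(n,(E.reshape(-1,3)@R.T)+[p[0],p[1],0]).reshape(E.shape[0],-1,2)
            d=W[:,-1]-W[:,0];nn=np.stack([-d[:,1],d[:,0]],1)/np.linalg.norm(d,axis=1)[:,None]
            f=lambda k:map_coordinates(g,[(W+k*nn[:,None])[...,1],(W+k*nn[:,None])[...,0]],order=1)
            t+=np.mean(np.abs((f(.7)-f(-.7)).mean(1)))
        return -t
    C={};best=None
    for s,st in((2,6),(1,3),(.6,1.5)):
        best=min((minimize(cost,np.array(x0)+[dx,dy,dt],(s,),method="Nelder-Mead") for dx in(-st,0,st) for dy in(-st,0,st) for dt in(-st,0,st)),key=lambda r:r.fun);x0=best.x
    return x0.round(2),round(best.fun,2)
E
python3 - <<'E'
from fit import *
ims={n:cv2.imread(f"pics/{n}2.png") for n in("scene","top")}
for nm,E,x0 in(("rack",RACK,(646,-66,0)),("stand",STAND,(548,206,0))):
    for c in(["scene"],["top"],["scene","top"]): print(nm,c,fit(E,ims,x0,c))
f=lambda im,y,x,h,w:cv2.resize(im[y:y+h,x:x+w],(780,290),interpolation=cv2.INTER_CUBIC)
cv2.imwrite("pics/z4.png",np.vstack([f(ims["top"],175,212,20,54),f(ims["scene"],162,196,34,60)]))
E
```

```text
Traceback (most recent call last):
  File "fit.py", line 25, in fit
    best=min((minimize(cost,np.array(x0)+[dx,dy,dt],(s,),method="Nelder-Mead") for dx in(-st,0,st) for dy in(-st,0,st) for dt in(-st,0,st)),key=lambda r:r.fun);x0=best.x
  File "fit.py", line 25, in <genexpr>
    best=min((minimize(cost,np.array(x0)+[dx,dy,dt],(s,),method="Nelder-Mead") for dx in(-st,0,st) for dy in(-st,0,st) for dt in(-st,0,st)),key=lambda r:r.fun);x0=best.x
              ~~~~~~~~^^^^^^^^^^^^^^^^^^^^^^^^^^^^^^^^^^^^^^^^^^^^^^^^^^^^^^^^
  File "fit.py", line 18, in cost
    W=proj(n,(E.reshape(-1,3)@R.T)+[p[0],p[1],0]).reshape(E.shape[0],-1,2)
      ~~~~^^^^^^^^^^^^^^^^^^^^^^^^^^^^^^^^^^^^^^^
  File "h.py", line 8, in proj
    K,T=cal(n);P=np.atleast_2d(P);q=(P-T[:3,3])@T[:3,:3];q=q@K.T;return q[:,:2]/q[:,2:]
        ~~~^^^
  File "h.py", line 4, in cal
    c=get_calibration(n);return np.array(c["camera_matrix"]),np.array(c["cam_to_world"])
ValueError: time passes only in moves, steps and waits
```

Cache the calibration.

```bash
sed -i 's/^def cal/from functools import cache\n@cache\ndef cal/' h.py
python3 - <<'E'
from fit import *
ims={n:cv2.imread(f"pics/{n}2.png") for n in("scene","top")}
f=lambda im,y,x,h,w:cv2.resize(im[y:y+h,x:x+w],(780,290),interpolation=cv2.INTER_CUBIC)
cv2.imwrite("pics/z4.png",np.vstack([f(ims["top"],175,212,20,54),f(ims["scene"],162,196,34,60)]))
for nm,E,x0 in(("rack",RACK,(646,-66,0)),("stand",STAND,(548,206,0))):
    for c in(["scene"],["top"],["scene","top"]): print(nm,c,fit(E,ims,x0,c))
E
```

```text
rack ['scene'] (array([640.51, -75.14,  10.24]), np.float64(-26.7))
rack ['top'] (array([638.83, -69.34,  10.32]), np.float64(-64.97))
rack ['scene', 'top'] (array([639.03, -69.41,   9.77]), np.float64(-90.68))
stand ['scene'] (array([531.19, 202.58,   4.32]), np.float64(-22.83))
stand ['top'] (array([530.38, 200.68,   5.64]), np.float64(-47.34))
stand ['scene', 'top'] (array([530.85, 200.98,   5.  ]), np.float64(-68.93))
```

View pics/z4.png

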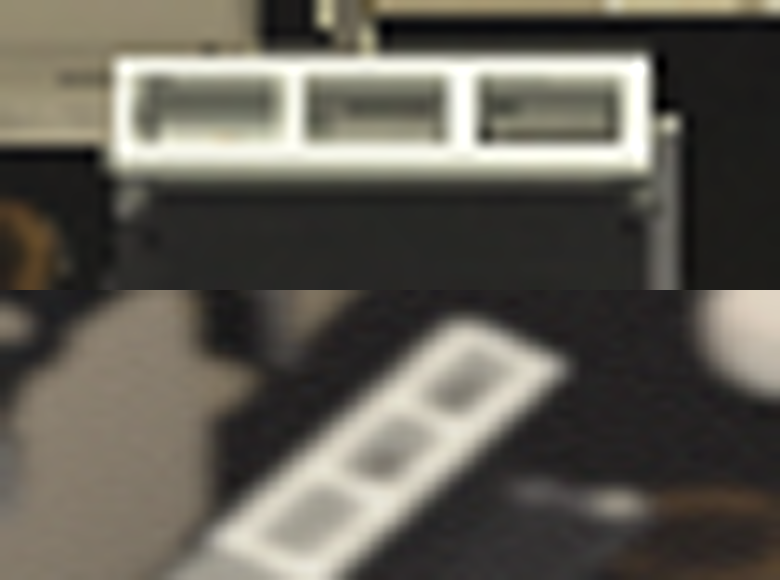

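```bash
python3 - <<'E'
from fit import *
im=cv2.imread("pics/top2.png").astype(int)
print("cols",list(range(219,259)))
for r in range(178,188): print(r,*["%3d"%x for x in im[r,219:259].mean(1)])
print("R-B")
for r in range(179,186): print(r,*["%3d"%x for x in (im[r,219:259,2]-im[r,219:259,0])])
R=cv2.Rodrigues(np.array([0,0,10/57.3]))[0];o=np.array([639,-69.4,0])
W=lambda P:proj("top",(np.array(P)@R.T)+o).round(1).tolist()
for i,y in enumerate((-50,0,50)):
    mm=m(y)
    print(i,"mouth",W([mm+a*v*9+[0,b*21,0] for a in(-1,1) for b in(-1,1)]))
    print("  fillertop nearwall",W([mm-15*u+a*v+[0,b*17,0] for a in(-9,3) for b in(-1,1)]))
    print("  bartop",W([mm-50*u+a*v+[0,b*6,0] for a in(-9,3) for b in(-1,1)]), "barfar bottom",W([mm-75*u+3*v+[0,b*6,0] for b in(-1,1)]))
im=cv2.imread("pics/scene2.png").astype(int)
print("scene cols",215,240)
for r in range(170,200): print(r,*["%3d"%x for x in im[r,208:242].mean(1)])
E
```

```text
cols [219, 220, 221, 222, 223, 224, 225, 226, 227, 228, 229, 230, 231, 232, 233, 234, 235, 236, 237, 238, 239, 240, 241, 242, 243, 244, 245, 246, 247, 248, 249, 250, 251, 252, 253, 254, 255, 256, 257, 258]
178 118 123 122 123 123 122 122  95 121 120 130  88  89  90  89  90 100 101 156  84  83  83  83  84  85  83  83  84  84  84  83  83  83  83  84  83  84  83  27  27
179 131 241 241 241 241 241 241 241 241 241 242 242 242 242 242 242 242 242 242 243 243 243 243 243 243 243 243 243 244 244 244 244 244 244 244 244 245 247  20  27
180 106 229 178 124 124 152 153 153 154 152 155 156 199 242 153 155 155 155 155 157 156 156 156 160 237 242 147 158 156 156 156 169 168 169 170 172 231 242  39  25
181 141 242 167  99  99  99 101 100 100 101 101 103 171 241 110  99 100 100 100 100 100 100 100 108 232 242 101 100  99 101 101 101 101 101 102 107 225 242  38  27
182 144 242 137  95  98  99 100 100 100 100  99 103 172 242 104  94 101  78  78  78  79  77  78 108 231 242  99  72  79 107 107 108 107 106 105  91 224 243  37  30
183 145 243 134  94 143 143 144 143 144 143 143 145 194 243 103 101 129 12
[... 6256 characters left out ...]

195 104 128 148 154 153 155 156 159 168 187 206 218 213 170 106  57  40  38  43  43  41  43  49  48  52  50  53  49  50  50  53  55  50  45
196 119 141 155 155 158 155 157 155 158 165 179 187 173 125  70  45  42  41  43  41  42  49  49  50  49  50  52  52  52  52  56  52  48  42
197 136 149 155 156 157 156 157 157 157 156 151 140 116  78  51  39  39  44  41  41  47  51  48  52  48  51  51  52  52  55  57  55  40  30
198 148 156 156 157 157 157 157 155 158 153 137 106  74  49  42  40  41  42  43  46  48  50  50  52  49  49  54  49  52  56  59  49  35  31
199 154 157 158 157 157 156 157 156 154 145 119  82  50  43  42  39  42  43  45  47  51  52  50  48  49  50  52  54  52  54  55  39  35  36
```

Slot 2 (+y) holds the bar: it has no filler top, and a tinted blob sits at column 227, row 184, about in the slot's middle. Now I'll grasp the tongs.

```bash
python3 -m jog '[[[25,18,-50,0,0,5,0],[25,18,-110,0,0,5,0],[25,18,-165,0,0,5,0],[25,18,-201,0,0,5,60],[25,18,-201,0,0,5,110]]]'; python3 -m jog '[[[0,0,0,0,0,0,135],[0,0,0,0,0,0,135],[0,0,0,0,0,0,135]]]'
```

```text
time_s: 5.6
tool_pos: [528.6, 198.4, 121.8]
tcp_rot: [[0.996, 0.089, -0.006], [0.089, -0.996, -0.002], [-0.006, 0.002, -1.0]]
force: [0.1, -0.7, 0.6]
finger_gap: 0.608
time_s: 5.98
tool_pos: [531.2, 199.3, 125.9]
tcp_rot: [[0.996, 0.088, 0.003], [0.088, -0.996, 0.001], [0.003, -0.001, -1.0]]
force: [-0.5, 0.5, -0.2]
finger_gap: 0.468
```

```bash
python3 -m jog '[[[0,0,-2,0,0,0,145],[0,0,-2,0,0,0,145],[0,0,-2,0,0,0,147],[0,0,-2,0,0,0,147]]]'; python3 - <<'E'
from fit import *
read_camera("top")
print(robot.observe()["tool_pos"], robot.observe()["ft_torque"])
E
```

```text
time_s: 6.48
tool_pos: [531.6, 199.4, 126.1]
tcp_rot: [[0.996, 0.089, 0.005], [0.089, -0.996, 0.001], [0.005, -0.001, -1.0]]
force: [-3.3, -0.8, 15.3]
finger_gap: 0.426
[531.60275761 199.40013569 126.11022563] [-0.25052713  0.5341311   0.0100841 ]
```

```bash
python3 -m jog '[[[0,0,40,0,0,0,147],[0,0,90,0,0,0,147],[0,0,140,0,0,0,147],[0,0,140,0,0,0,147],[0,0,140,0,0,0,147]]]'; python3 - <<'E'
from fit import *
a=read_camera("top");cv2.imwrite("pics/top5.png",a);b=read_camera("scene");cv2.imwrite("pics/scene5.png",b)
o=robot.observe();print(o["tool_pos"].round(1) if hasattr(o["tool_pos"],"round") else o["tool_pos"],o["force"])
p=np.array(o["tool_pos"]);R=np.array(o["tcp_rot"])
for n in("top","scene"):
    print(n,proj(n,p+R@[0,0,112]),[(q,[(np.round(d["at"],1).tolist(),round(d["conf"],2)) for d in mark_of(n,q)][:2]) for q in("tongs","tip_a","tip_b")])
q=proj("top",p+R@[0,0,60])[0].astype(int);q2=proj("scene",p+R@[0,0,60])[0].astype(int)
f=lambda im,q:cv2.resize(im[q[1]-30:q[1]+30,q[0]-25:q[0]+25],(400,480),interpolation=cv2.INTER_CUBIC)
cv2.imwrite("pics/z5.png",np.hstack([f(a,q),f(b,q2)]));print(q,q2)
E
```

```text
time_s: 7.15
tool_pos: [529.9, 198.8, 262.0]
tcp_rot: [[0.996, 0.089, -0.001], [0.089, -0.996, -0.0], [-0.001, 0.0, -1.0]]
force: [-0.6, -0.1, -1.1]
finger_gap: 0.427
[529.5 198.7 260.7] [-0.7150275  -0.44706119 -1.1064487 ]
top [[167.00126537 182.08203424]] [('tongs', [([137.3, 201.1], 0.71), ([166.6, 183.1], 0.63)]), ('tip_a', [([169.6, 180.1], 0.44)]), ('tip_b', [([169.6, 180.1], 0.44)])]
scene [[199.47504071 224.10642385]] [('tongs', [([199.1, 224.4], 0.6), ([231.4, 175.1], 0.36)]), ('tip_a', [([233.5, 174.0], 0.61), ([202.2, 219.5], 0.58)]), ('tip_b', [([233.5, 174.0], 0.61), ([202.2, 219.5], 0.58)])]
[164 173] [197 211]
```

View pics/z5.png

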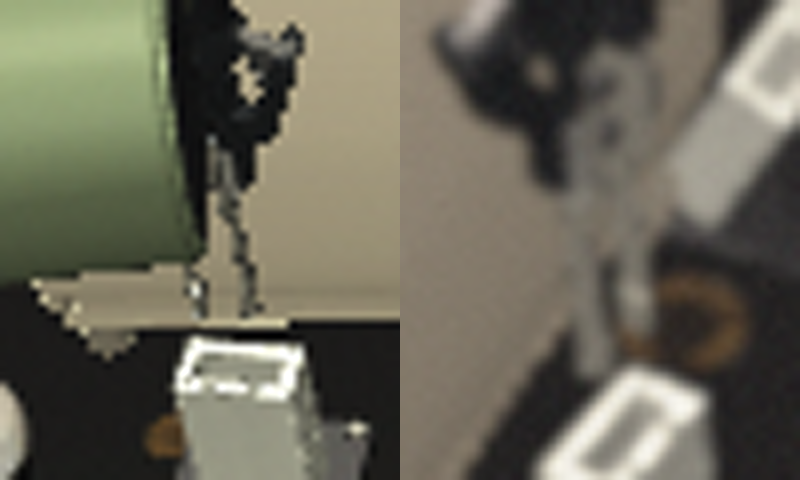

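The tongs are held with the jaws open, and the tip prediction matches both cameras within 1 px. Next is the slanted pose above slot 2.

```bash
cat >goal.py <<'E'
from fit import *
from scipy.spatial.transform import Rotation as Ro
D=np.diag([1,-1,-1.])
def slotpose(psi,tilt=-30): return Ro.from_euler("z",psi,degrees=True)*Ro.from_euler("y",tilt,degrees=True)*Ro.from_matrix(D)
L=112
def delta(tip,Rt):
    o=robot.observe();p=np.array(o["tool_pos"]);Rc=Ro.from_matrix(o["tcp_rot"])
    tcp=np.array(tip)-Rt.apply([0,0,L])
    print("tcp",p.round(1),"tip",(p+Rc.apply([0,0,L])).round(1),"-> shift",(tcp-p).round(1),"turn",np.degrees((Rt*Rc.inv()).as_rotvec()).round(2),"F",np.round(o["force"],1),"gap",round(o["finger_gap"]*85,1),"t",o["time_s"])
def slot(o,psi,y,h,vv=0): # h above mouth along u
    return Ro.from_euler("z",psi,degrees=True).apply(m(y)+h*u+vv*v)+[o[0],o[1],0]
E
python3 -c "
from goal import *
delta(slot((639,-69.4),10,50,25),slotpose(10))"
```

```text
tcp [530.3 199.  261.7] tip [530.1 198.9 149.7] -> shift [  19.3 -233.4  -50.2] turn [  3.97 -29.82   4.81] F [ 0.   0.5 -1.9] gap 36.3 t 7.55
```

```bash
python3 -m jog '[[[5,-58,0,1,-7,1,147],[10,-115,-5,2,-15,2,147],[15,-172,-15,3,-22,4,147],[19,-225,-30,4,-29.8,4.8,147],[19,-233,-40,4,-29.8,4.8,147]]]';python3 -m jog '[[[0,0,-10,0,0,0,147],[0,0,-10,0,0,0,147],[0,0,-10,0,0,0,147],[0,0,-10,0,0,0,147]]]'; python3 - <<'E'
from goal import *
ims={n:read_camera(n) for n in("top","scene")}
for n in ims: cv2.imwrite(f"pics/{n}6.png",ims[n])
delta(slot((639,-69.4),10,50,25),slotpose(10))
o=robot.observe();p=np.array(o["tool_pos"]);R=np.array(o["tcp_rot"])
S=[]
for n,mg in(("top",8),("scene",8)):
    t=proj(n,p+R@[0,0,112])[0];print(n,"tip pred",t.round(1),[(q,[(np.round(d["at"],1).tolist(),round(d["conf"],2)) for d in mark_of(n,q)][:2]) for q in("tongs","tip_a","slot2_mouth")])
    c=t.astype(int);print("crop origin",c-[25,32])
    S.append(cv2.resize(ims[n][c[1]-32:c[1]+28,c[0]-25:c[0]+25],(400,480),interpolation=cv2.INTER_CUBIC))
cv2.imwrite("pics/z6.png",np.hstack(S))
E
```

```text
time_s: 8.18
tool_pos: [547.7, -36.4, 221.3]
tcp_rot: [[0.853, 0.17, 0.493], [0.147, -0.985, 0.086], [0.501, -0.001, -0.866]]
force: [1.1, 1.0, -1.0]
finger_gap: 0.422
time_s: 8.68
tool_pos: [550.0, -33.2, 213.0]
tcp_rot: [[0.852, 0.175, 0.494], [0.151, -0.985, 0.088], [0.502, -0.001, -0.865]]
force: [-0.4, 0.3, -1.2]
finger_gap: 0.424
tcp [549.8 -33.4 212.8] tip [605.1 -23.5 115.9] -> shift [-0.2 -1.  -1.4] turn [-0.05  0.09 -0.07] F [-0.4  0.3 -0.2] gap 35.9 t 8.775
top tip pred [225.  180.7] [('tongs', []), ('tip_a', []), ('slot2_mouth', [([225.0, 181.7], 0.92), ([290.3, 205.0], 0.48)])]
crop origin [200 148]
scene tip pred [222.5 184.3] [('tongs', [([173.1, 292.3], 0.58), ([223.7, 183.4], 0.38)]), ('tip_a', [([224.0, 184.7], 0.62), ([223.2, 181.8], 0.38)]), ('slot2_mouth', [([220.2, 189.8], 0.86), ([234.0, 174.7], 0.49)])]
crop origin [197 152]
```

View pics/z6.png

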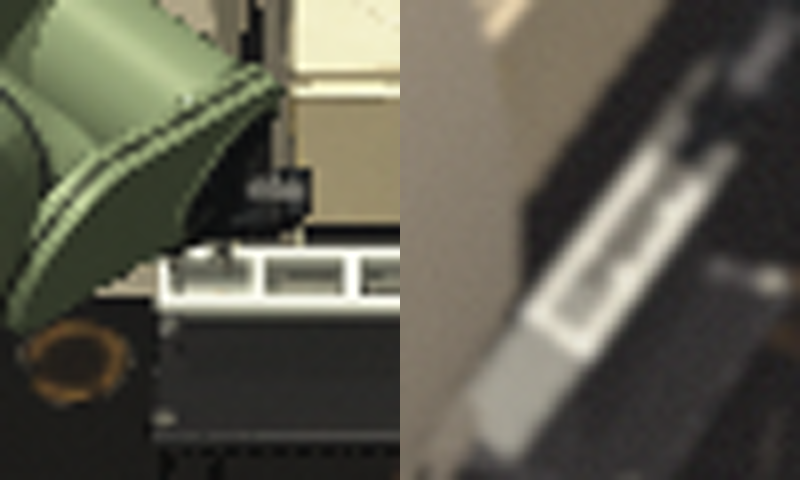

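```bash
python3 - <<'E'
from goal import *
a=cv2.imread("pics/top2.png").astype(int).mean(2);b=cv2.imread("pics/top6.png").astype(int).mean(2)
print("cols",*range(218,236))
for r in range(172,187): print(r,*["%4d"%x for x in (b-a)[r,218:236]])
o=robot.observe();p=np.array(o["tool_pos"]);R=np.array(o["tcp_rot"])
for s in(-1,1):
  for z in(112,97,82): print(s,z,[proj("top",p+R@[x,s*y,z])[0].round(1).tolist() for x in(-6,6) for y in(10.5,16.5)])
  print("scene",[proj("scene",p+R@[x,s*y,112])[0].round(1).tolist() for x in(-6,6) for y in(10.5,16.5)])
a=cv2.imread("pics/scene2.png").astype(int).mean(2);b=cv2.imread("pics/scene6.png").astype(int).mean(2)
print("scene cols",*range(212,236))
for r in range(174,194): print(r,*["%4d"%x for x in (b-a)[r,212:236]])
E
```

```text
cols 218 219 220 221 222 223 224 225 226 227 228 229 230 231 232 233 234 235
172  -86  -87  -86  -87  -86  -66  -99 -120 -121 -118  -96  -76    1   53   55   51   -5    2
173  -86  -84  -85  -84  -78  -81 -119 -118 -118 -118 -100  -75   -5    0   10    9  -62  -65
174  -83  -84  -85  -83  -63  -95 -115 -111 -109 -117 -109  -73    2   12   14    2 -102  -71
175  -83  -84  -83  -84  -70 -109 -114 -105 -115 -116  -96  -50   14   13    7   -3 -130  -79
176  -82  -82  -82  -80  -81 -107 -108 -115 -116 -113 -102  -66   -9   -4   -5  -18 -147  -76
177  -78  -79  -78  -80  -77  -97 -111 -110 -109 -110 -104  -72  -10    0   -9   -3   -4    0
178  -71  -68  -72  -73  -91 -102  -92  -41   -1  -53  -56   -1   -3    0    0    0    0    0
179  -74  -81 -206 -222 -214  -97    0   -1  -74 -187 -165  -25    0    0    0    0    0    0
180  -41   -7  -71  -94  -28    0    0   -1  -52  -46  -80  -19    0    0    0    0    0    0
181    0    0    0  -91  -13    0    0   -1    0   -2  -22   -8    0    0    0   -1    0    0
182    0    0    0   -8   -6    1    0   -1    0    0  -10    2    0    0    0    0
[... 2840 characters left out ...]
   -4  -10   -7   -2   -1    0    0    0    1    2   -1   -1   -1    1   -2    0
189   -2    0    1   -1   -1    0   -1    1   -6   -1   -3    0    0    0   -1    0    0    2    0    1    0    0    2    0
190   -1    0    0    2   -2   -1   -1    1   -2   -2    0    3   -1    1    0    0    2    1    4    0   -1    1    1    2
191   -1    1    1    1    0    1    2   -1    1    1   -1   -2    0    0   -1   -1    1    0   -3   -3    0    0    0   -2
192    0   -1    0    0    0   -1    0   -1    0    0   -3    0    1    3    2   -1    0   -2   -1    0    0    0    1   -2
193   -1    0    0    0   -1    0    0    1    1    1    0    0    0    0    0   -2   -1    1    2    2    1    0    0    0
```

The blade tip columns at rows 181–182 match the prediction within about 1.3 mm and sit centred on the slot. I'll insert gradually.

```bash
python3 -m jog '[[[5,0,-9,0,0,0,147],[10,1,-18,0,0,0,147],[15,1.6,-26,0,0,0,147],[20,2.5,-36,0,0,0,147],[20,2.5,-36,0,0,0,147]]]';python3 -c "
from goal import *
read_camera('top')
delta(slot((639,-69.4),10,50,-68),slotpose(10))"
```

```text
time_s: 9.7
tool_pos: [569.2, -31.3, 175.0]
tcp_rot: [[0.854, 0.174, 0.491], [0.15, -0.985, 0.088], [0.499, -0.002, -0.867]]
force: [-0.8, 0.0, -1.1]
finger_gap: 0.429
tcp [569.4 -31.4 175.6] tip [624.5 -21.5  78.6] -> shift [ 26.    5.1 -44.7] turn [-0.07 -0.02 -0.01] F [-0.7 -0.2 -0.1] gap 36.2 t 9.75
```

```bash
python3 -m jog '[[[6,1.1,-11,0,0,0,147],[12,2.3,-21,0,0,0,147],[18,3.5,-32,0,0,0,147],[18,3.5,-32,0,0,0,147]]]';python3 -m jog '[[[4,0.8,-6.5,0,0,0,147],[7.5,1.4,-12.5,0,0,0,147],[7.5,1.4,-12.5,0,0,0,147]]]';python3 -c "
from goal import *
read_camera('top')
delta(slot((639,-69.4),10,50,-68),slotpose(10))"
```

```text
time_s: 10.25
tool_pos: [587.2, -27.7, 142.8]
tcp_rot: [[0.854, 0.174, 0.491], [0.15, -0.985, 0.088], [0.499, -0.002, -0.867]]
force: [-0.8, -0.8, -0.3]
finger_gap: 0.431
time_s: 10.62
tool_pos: [594.9, -26.5, 131.3]
tcp_rot: [[0.853, 0.174, 0.492], [0.15, -0.985, 0.088], [0.5, -0.001, -0.866]]
force: [-0.2, -0.3, 0.1]
finger_gap: 0.425
tcp [594.9 -26.5 131.6] tip [650.1 -16.7  34.6] -> shift [ 0.5  0.2 -0.7] turn [-0.06  0.02 -0.01] F [ 0.1  0.3 -0.3] gap 36.1 t 10.675
```

```bash
python3 -m jog '[[[0,0,0,0,0,0,160],[0,0,0,0,0,0,175],[0,0,0,0,0,0,190],[0,0,0,0,0,0,190],[0,0,0,0,0,0,190]]]'
```

```text
time_s: 11.3
tool_pos: [594.9, -26.6, 132.3]
tcp_rot: [[0.852, 0.174, 0.494], [0.15, -0.985, 0.088], [0.501, -0.001, -0.865]]
force: [-4.4, -0.9, 6.5]
finger_gap: 0.295
```

The gap reads 25 mm where 28 was expected with the bar between the jaws. I'll lift out slowly and look.

```bash
python3 -m jog '[[[-10,-1.8,17.3,0,0,0,190],[-20,-3.5,34.6,0,0,0,190],[-31,-5.4,53.7,0,0,0,190],[-42,-7.4,72.7,0,0,0,190],[-55,-9.7,95.3,0,0,0,190]]]';python3 -m jog '[[[-40,0,10,0,0,0,190],[-40,0,10,0,0,0,190]]]'; python3 - <<'E'
from goal import *
ims={n:read_camera(n) for n in("top","scene")}
S=[]
o=robot.observe();p=np.array(o["tool_pos"]);R=np.array(o["tcp_rot"]);print(o["tool_pos"],o["finger_gap"],o["force"])
for n in ims:
    cv2.imwrite(f"pics/{n}7.png",ims[n])
    print(n,[(q,[(np.round(d["at"],1).tolist(),round(d["conf"],2)) for d in mark_of(n,q)][:3]) for q in("stir_bar","stir_bar_center","tip_a")])
    t=proj(n,p+R@[0,0,112])[0];print(t);c=t.astype(int)
    S.append(cv2.resize(ims[n][c[1]-20:c[1]+20,c[0]-17:c[0]+17],(400,480),interpolation=cv2.INTER_CUBIC))
cv2.imwrite("pics/z7.png",np.hstack(S))
E
```

```text
time_s: 11.92
tool_pos: [539.4, -36.3, 227.1]
tcp_rot: [[0.853, 0.174, 0.492], [0.15, -0.985, 0.088], [0.5, -0.001, -0.866]]
force: [-0.2, 0.4, -1.2]
finger_gap: 0.298
time_s: 12.18
tool_pos: [498.0, -36.1, 237.3]
tcp_rot: [[0.853, 0.173, 0.493], [0.15, -0.985, 0.088], [0.501, -0.001, -0.866]]
force: [0.4, -0.3, -1.3]
finger_gap: 0.296
[500.09141854 -36.41900981 237.26872216] 0.2965853250378971 [-0.09746222 -0.54153431 -1.37991561]
top [('stir_bar', [([308.9, 231.6], 0.45), ([239.5, 194.3], 0.38), ([202.6, 220.7], 0.27)]), ('stir_bar_center', [([306.5, 232.1], 0.27)]), ('tip_a', [])]
[222.52643396 186.15970801]
scene [('stir_bar', []), ('stir_bar_center', []), ('tip_a', [([229.8, 183.0], 0.57), ([300.5, 167.7], 0.46), ([234.7, 181.2], 0.45)])]
[234.59209154 183.16943606]
```

View pics/z7.png

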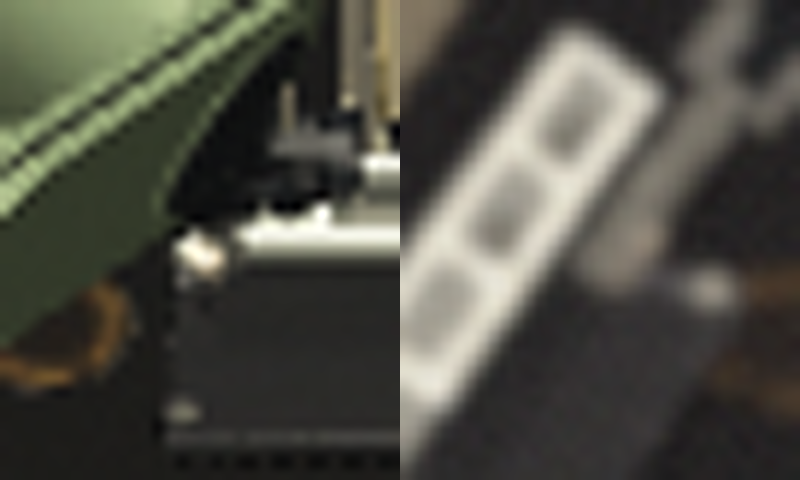

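```bash
python3 - <<'E'
import cv2,numpy as np
for f in("top2","top7"):
    im=cv2.imread(f"pics/{f}.png").astype(int);print(f)
    for r in range(182,193): print(r,*["%3d/%2d"%(x.mean(),x[2]-x[0]) for x in im[r,218:231]])
for f in("scene2","scene7"):
    im=cv2.imread(f"pics/{f}.png").astype(int);print(f)
    for r in range(176,192): print(r,*["%3d/%2d"%(x.mean(),x[2]-x[0]) for x in im[r,230:244]])
E
```

```text
top2
182 139/34 144/33 242/11 137/17  95/13  98/14  99/14 100/13 100/12 100/12 100/11  99/12 103/14
183 138/33 145/34 243/12 134/19  94/12 143/18 143/18 144/18 143/18 144/17 143/16 143/16 145/17
184 147/36 155/34 243/11 188/23 141/18 206/22 206/24 206/23 204/29 194/37 192/27 201/23 201/22
185  30/ 3 128/17 241/12 241/12 241/12 241/12 241/11 241/11 241/11 241/12 242/11 242/11 242/11
186  29/ 2  93/13 167/22 168/21 169/20 168/21 171/19 171/21 170/20 172/22 172/20 173/23 176/20
187  25/ 3  28/ 3  79/ 9  89/ 7  71/ 7  81/10  81/10  82/10  83/10  82/11  82/11  82/11  82/12
188  27/ 2  30/ 2  89/ 9  98/14  53/ 5  36/ 2  36/ 2  35/ 2  35/ 2  36/ 1  36/ 1  36/ 3  36/ 2
189  26/ 1  30/ 2  93/ 8  69/ 7  44/ 3  39/ 4  38/ 1  39/ 2  38/ 1  38/ 2  38/ 1  38/ 3  38/ 3
190  28/ 2  22/ 0  45/ 3  42/ 4  39/ 2  40/ 3  39/ 2  39/ 3  40/ 4  39/ 3  40/ 3  39/ 3  41/ 3
191  26/ 2  28/ 2  46/ 4  42/ 3  29/ 1  39/ 3  40/ 2  39/ 2  39/ 2  38/ 2  38/ 3  38/ 3  38/ 3
192  27/ 2  21/ 1  44/ 4  43/ 4  39/ 4  38/ 1  38/ 2  39/ 1  38/ 3  38/ 4  38/ 4  38/ 3  38/ 3
top7
182  69/15  29/ 3  16/-1  18/ 0  16/-1  16/ 0
[... 3577 characters left out ...]
7/ 7  88/ 9 103/14 114/16 117/20 114/18  99/15  84/ 9  68/ 5  65/ 4  69/ 6  83/ 8  90/11
186  48/ 4  51/ 4  69/ 7  84/12  97/15 101/17  95/16  86/ 9  76/ 4  74/ 3  81/ 4  95/ 9 120/13 128/18
187  42/ 1  44/ 4  48/ 4  62/ 7  72/ 9  79/10  72/ 8  65/ 5  60/ 4  66/ 2  78/ 5  98/ 8 123/15 138/19
188  39/-2  39/ 2  44/ 2  48/ 5  52/ 3  53/ 6  55/ 4  54/ 1  52/ 3  56/ 3  61/ 3  76/ 6  97/11 106/12
189  40/ 2  41/ 3  45/ 1  42/ 2  49/ 2  52/ 2  51/ 3  51/ 2  51/ 3  52/ 1  53/ 3  57/ 4  66/ 6  70/ 7
190  42/ 0  43/ 1  43/ 0  46/ 2  47/ 2  50/ 3  49/-1  50/ 1  51/ 3  50/ 1  50/ 2  53/ 2  56/ 3  59/ 2
191  41/ 2  46/ 0  45/ 2  52/ 3  49/ 1  52/ 3  53/ 3  51/ 2  49/ 2  53/ 3  52/ 1  54/ 3  58/ 1  57/ 3
```

The top picture shows a bright, warm-tinted blob right at the tongs' tip (222,187), with the same tint seen in the slot before, so the bar is held. Next I'll locate the dish and flask.

```bash
python3 - <<'E'
from goal import *
ims={n:cv2.imread(f"pics/{n}7.png") for n in("scene","top")}
t=np.linspace(0,2*np.pi,33)
def circ(r,z): P=np.c_[r*np.cos(t),r*np.sin(t),z+0*t];return list(zip(P[:-1],P[1:]))
E=circ(39.5,50)+circ(38,2)
for c in(["scene"],["top"],["scene","top"]): print("dish",c,fit(E,ims,(485,-388,0),c))
for n in("scene","top"):
    for q in("flask_right","vial_right","flask_left"):
        print(n,q,[(ray(n,d["at"],0).round()[:2].tolist(),round(d["conf"],2)) for d in mark_of(n,q)][:2])
delta((485,-388,90),slotpose(0,0))
E
```

```text
dish ['scene'] (array([ 493.14, -392.43,   -4.4 ]), np.float64(-39.41))
dish ['top'] (array([ 493.81, -391.65,    9.62]), np.float64(-56.54))
dish ['scene', 'top'] (array([ 493.55, -391.77,  -13.69]), np.float64(-95.75))
scene flask_right [([623.0, -275.0], 0.63), ([695.0, -175.0], 0.22)]
scene vial_right [([463.0, -243.0], 0.48)]
scene flask_left [([527.0, 358.0], 0.89)]
top flask_right [([624.0, -273.0], 0.57)]
top vial_right [([451.0, -253.0], 0.45)]
top flask_left []
tcp [500.  -36.3 237.1] tip [555.2 -26.5 140.1] -> shift [ -15.  -351.7  -35.1] turn [-2.68 29.97 -9.76] F [ 0.2 -0.  -0.4] gap 24.9 t 12.875
```

```bash
python3 -m jog '[[[-2,-50,5,-0.9,10,-3.2,190],[-4,-110,5,-1.8,20,-6.5,190],[-6,-170,5,-2.7,30,-9.8,190],[-6,-230,5,-2.7,30,-9.8,190],[-6.5,-290,5,-2.7,30,-9.8,190]]]';python3 -m jog '[[[0,-45,-20,0,0,0,190],[0,-65,-40,0,0,0,190],[0,-65,-40,0,0,0,190],[0,-65,-40,0,0,0,190]]]'; python3 - <<'E'
from goal import *
a=read_camera("top");b=read_camera("scene")
delta((493.5,-391.8,14),slotpose(0,0))
cv2.imwrite("pics/top8.png",a);cv2.imwrite("pics/scene8.png",b)
f=lambda im,p:cv2.resize(im[p[1]-40:p[1]+26,p[0]-27:p[0]+28],(400,480),interpolation=cv2.INTER_CUBIC)
cv2.imwrite("pics/z8.png",np.hstack([f(a,(307,228)),f(b,(299,163))]))
E
```

```text
time_s: 13.5
tool_pos: [494.1, -328.3, 241.7]
tcp_rot: [[1.0, -0.0, 0.0], [-0.0, -1.0, -0.0], [0.0, 0.0, -1.0]]
force: [0.9, 0.6, -0.8]
finger_gap: 0.295
time_s: 14.0
tool_pos: [493.8, -390.0, 202.6]
tcp_rot: [[1.0, 0.0, -0.0], [0.0, -1.0, 0.0], [-0.0, -0.0, -1.0]]
force: [0.8, -0.3, -1.2]
finger_gap: 0.295
tcp [ 494.1 -390.   203.4] tip [ 494.2 -390.2   91.4] -> shift [ -0.6  -1.8 -77.4] turn [ 0.07  0.06 -0.06] F [-0.5  0.6 -1.1] gap 24.9 t 14.1
```

View pics/z8.png

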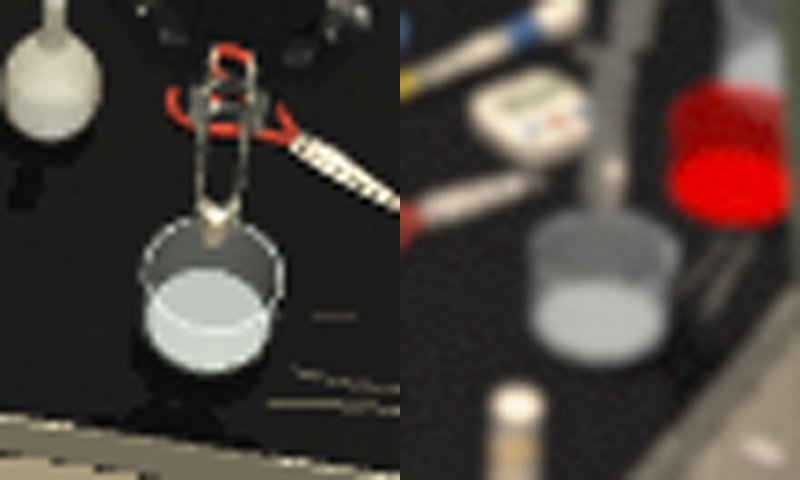

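The view shows the white bar clamped at the tongs' tips, above the clear dish at (307,228). The red dish is beyond it. I'll lower the bar.

```bash
python3 -m jog '[[[-0.5,-2,-22,0,0,0,190],[-0.5,-2,-44,0,0,0,190],[-0.5,-2,-60,0,0,0,190],[-0.5,-2,-72,0,0,0,190],[-0.5,-2,-72,0,0,0,190]]]';python3 -m jog '[[[0,0,-2,0,0,0,190],[0,0,-4,0,0,0,190],[0,0,-4,0,0,0,190]]]'
```

```text
time_s: 14.72
tool_pos: [492.8, -392.8, 129.6]
tcp_rot: [[1.0, -0.0, -0.001], [-0.0, -1.0, 0.0], [-0.001, -0.0, -1.0]]
force: [0.2, -0.0, -1.1]
finger_gap: 0.297
time_s: 15.1
tool_pos: [492.9, -393.4, 126.3]
tcp_rot: [[1.0, -0.001, -0.0], [-0.001, -1.0, -0.001], [-0.0, 0.001, -1.0]]
force: [-0.2, 0.1, -0.2]
finger_gap: 0.297
```

```bash
python3 -m jog '[[[0,0,0,0,0,0,175],[0,0,0,0,0,0,160],[0,0,0,0,0,0,147],[0,0,0,0,0,0,147],[0,0,0,0,0,0,147]]]';python3 -m jog '[[[0,0,10,0,0,0,147],[0,0,30,0,0,0,147],[0,0,70,0,0,0,147],[0,0,130,0,0,0,147],[0,0,130,0,0,0,147]]]'; python3 - <<'E'
from goal import *
a=read_camera("top");b=read_camera("scene")
delta((530.5,199.5,160),slotpose(5.1,0))
cv2.imwrite("pics/top9.png",a);cv2.imwrite("pics/scene9.png",b)
f=lambda im,p:cv2.resize(im[p[1]-50:p[1]+16,p[0]-27:p[0]+28],(400,480),interpolation=cv2.INTER_CUBIC)
cv2.imwrite("pics/z9.png",np.hstack([f(a,(307,228)),f(b,(299,163))]))
E
```

```text
time_s: 15.72
tool_pos: [492.9, -393.3, 126.2]
tcp_rot: [[1.0, -0.001, -0.0], [-0.001, -1.0, -0.001], [-0.0, 0.001, -1.0]]
force: [-0.1, 0.3, -0.0]
finger_gap: 0.426
time_s: 16.35
tool_pos: [495.0, -395.0, 263.0]
tcp_rot: [[1.0, -0.001, 0.01], [-0.001, -1.0, -0.009], [0.01, 0.009, -1.0]]
force: [1.1, 0.5, -1.5]
finger_gap: 0.423
tcp [ 493.  -393.3  257.3] tip [ 493.1 -393.5  145.3] -> shift [ 37.5 592.8  14.7] turn [0.1  0.07 5.13] F [-0.7  0.3 -1.7] gap 36.0 t 16.45
```

View pics/z9.png

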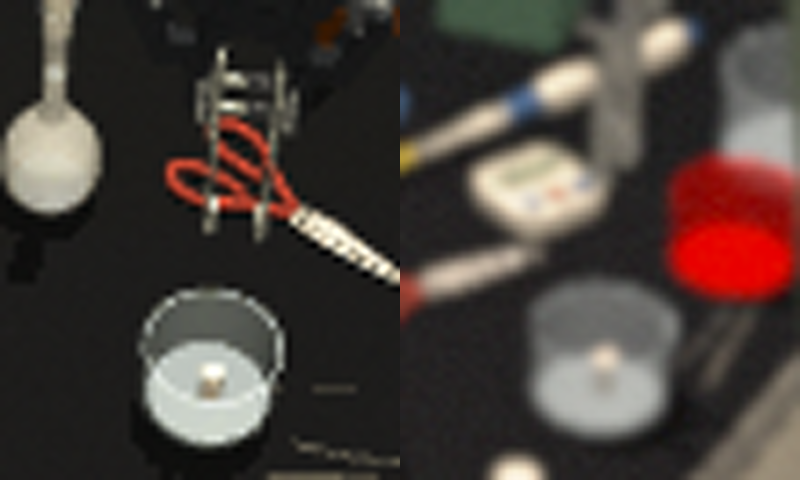

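The bar stands on the dish's floor (crop (210,380) left), the tongs are clear and the dish hasn't moved. Back to the stand.

```bash
python3 -m jog '[[[4,60,10,0,0,1,147],[8,120,10,0,0,2,147],[12,180,10,0,0,3,147],[16,240,10,0,0,4,147],[20,300,10,0,0,5.1,147]]]';python3 -m jog '[[[4,60,0,0,0,0,147],[8,120,0,0,0,0,147],[12,180,0,0,0,0,147],[16,240,0,0,0,0,147],[17,292.5,0,0,0,0,147]]]';python3 -m jog '[[[0,0,0,0,0,0,147],[0,0,0,0,0,0,147],[0,0,0,0,0,0,147]]]'; python3 -c "
from goal import *
read_camera('scene')
delta((530.4,199.2,110),slotpose(5.1,0))
for n in('scene',): print([(q,[(np.round(d['at'],1).tolist(),round(d['conf'],2)) for d in mark_of(n,q)][:2]) for q in('tongs','tip_a','stand')])
print(proj('scene',np.array(robot.observe()['tool_pos'])-[0,0,112]))"
```

```text
time_s: 17.08
tool_pos: [511.9, -91.3, 264.6]
tcp_rot: [[0.996, 0.089, -0.003], [0.089, -0.996, 0.0], [-0.003, -0.0, -1.0]]
force: [1.0, -0.8, -1.0]
finger_gap: 0.423
time_s: 17.7
tool_pos: [529.0, 201.2, 264.4]
tcp_rot: [[0.996, 0.089, -0.003], [0.089, -0.996, -0.002], [-0.004, 0.001, -1.0]]
force: [0.7, -0.4, 0.2]
finger_gap: 0.422
time_s: 18.08
tool_pos: [529.7, 197.9, 265.7]
tcp_rot: [[0.996, 0.087, -0.002], [0.087, -0.996, -0.001], [-0.002, 0.001, -1.0]]
force: [-0.7, 0.2, -0.8]
finger_gap: 0.421
tcp [529.8 197.9 265.9] tip [529.7 197.7 153.9] -> shift [  0.6   1.3 -43.9] turn [ 0.06 -0.06  0.13] F [-0.4  0.5  0.4] gap 36.0 t 18.125
[('tongs', [([198.8, 225.7], 0.68)]), ('tip_a', [([196.6, 225.2], 0.63), ([201.8, 220.3], 0.5)]), ('stand', [([201.6, 257.9], 0.96)])]
[[199.17821053 222.64019569]]
```

Lower it in: tips to about 90 first (just inside the sleeve mouth), then deeper if there is no force.

```bash
python3 -m jog '[[[0.6,1.3,-20,0,0,0,147],[0.6,1.3,-40,0,0,0,147],[0.6,1.3,-50,0,0,0,147],[0.6,1.3,-60,0,0,0,147],[0.6,1.3,-65,0,0,0,147]]]';python3 -m jog '[[[0,0,-3,0,0,0,147],[0,0,-8,0,0,0,147],[0,0,-8,0,0,0,147]]]'
```

```text
time_s: 18.9
tool_pos: [530.6, 200.4, 200.9]
tcp_rot: [[0.996, 0.088, -0.0], [0.088, -0.996, -0.001], [-0.0, 0.001, -1.0]]
force: [0.5, 0.5, -0.2]
finger_gap: 0.428
time_s: 19.27
tool_pos: [530.3, 200.5, 192.9]
tcp_rot: [[0.996, 0.088, -0.001], [0.088, -0.996, -0.001], [-0.001, 0.001, -1.0]]
force: [0.6, -0.8, -1.3]
finger_gap: 0.428
```

```bash
python3 -m jog '[[[0,-0.5,-18,0,0,0,147],[0,-0.5,-36,0,0,0,147],[0,-0.5,-50,0,0,0,147],[0,-0.5,-60,0,0,0,147],[0,-0.5,-60,0,0,0,147]]]';python3 -m jog '[[[0,0,-3,0,0,0,147],[0,0,-6,0,0,0,147],[0,0,-6,0,0,0,147]]]'
```

```text
time_s: 19.9
tool_pos: [530.2, 199.9, 132.5]
tcp_rot: [[0.996, 0.088, -0.002], [0.088, -0.996, -0.001], [-0.002, 0.001, -1.0]]
force: [-1.2, -0.2, -0.6]
finger_gap: 0.421
time_s: 20.27
tool_pos: [530.5, 200.0, 127.1]
tcp_rot: [[0.996, 0.088, -0.0], [0.088, -0.996, -0.001], [-0.0, 0.001, -1.0]]
force: [-0.0, -0.6, -0.2]
finger_gap: 0.424
```

Now about 1 mm above its seat, so release slowly and back off upward.

```bash
python3 -m jog '[[[0,0,-1,0,0,0,140],[0,0,-1,0,0,0,130],[0,0,-1,0,0,0,90],[0,0,-1,0,0,0,30],[0,0,-1,0,0,0,0]]]';python3 -m jog '[[[0,0,-1,0,0,0,0],[0,0,20,0,0,0,0],[0,0,60,0,0,0,0],[0,0,110,0,0,0,0],[0,0,160,0,0,0,0]]]';python3 -m jog '[[[-60,-40,0,0,0,0,0],[-110,-80,0,0,0,0,0],[-110,-80,0,0,0,0,0],[-110,-80,0,0,0,0,0]]]'; python3 - <<'E'
from goal import *
a=read_camera("top");b=read_camera("scene")
for n in("top","scene"): print(n,[(q,[(np.round(d['at'],1).tolist(),round(d['conf'],2)) for d in mark_of(n,q)][:3]) for q in('tongs','stand','dish','stir_bar')])
f=lambda im,p:cv2.resize(im[p[1]-35:p[1]+25,p[0]-25:p[0]+25],(260,312),interpolation=cv2.INTER_CUBIC)
cv2.imwrite("pics/z10.png",np.hstack([f(a,(170,195)),f(b,(202,240)),f(a,(307,232))]))
print(robot.observe()["finger_gap"],robot.observe()["force"],robot.observe()["time_s"])
E
```

```text
time_s: 20.9
tool_pos: [530.6, 200.0, 126.2]
tcp_rot: [[0.996, 0.088, -0.0], [0.088, -0.996, -0.001], [-0.0, 0.001, -1.0]]
force: [1.0, -0.1, 0.3]
finger_gap: 0.991
time_s: 21.52
tool_pos: [530.3, 199.9, 287.5]
tcp_rot: [[0.996, 0.088, -0.001], [0.088, -0.996, -0.001], [-0.001, 0.001, -1.0]]
force: [1.0, 1.0, -0.8]
finger_gap: 1.002
time_s: 22.02
tool_pos: [420.7, 119.9, 286.7]
tcp_rot: [[0.996, 0.088, 0.001], [0.088, -0.996, 0.0], [0.001, 0.0, -1.0]]
force: [-0.2, 0.3, -0.9]
finger_gap: 0.998
top [('tongs', []), ('stand', [([170.2, 200.2], 0.63)]), ('dish', [([348.0, 237.8], 0.84), ([379.1, 241.7], 0.76), ([306.0, 231.8], 0.7)]), ('stir_bar', [])]
scene [('tongs', []), ('stand', [([205.7, 256.9], 0.7)]), ('dish', [([326.9, 133.4], 0.85), ([319.1, 151.2], 0.79), ([300.6, 166.9], 0.68)]), ('stir_bar', [])]
0.9991757799012932 [-0.42630862  0.82880924  0.05911416] 22.525
```

View pics/z10.png

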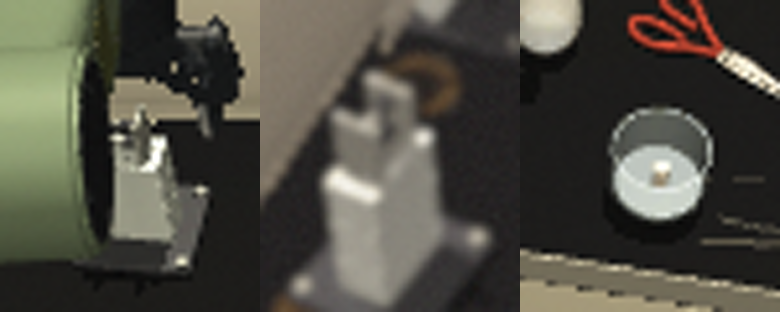

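The tongs hang upright in the stand with their plates apart as at the start. The bar is in the dish and the gripper is clear of everything, so I'll hand in.

```bash
python3 -c "
from workcell import robot
print(robot.sign_off())"
```

```text
the job is handed in; nothing more can be done
None
```

The stir bar is in the clear dish, the tongs are back in their stand, and I handed the job in at about 22.5 s of robot time. The hand-in reports no verdict.

- **Bar:** It was in the +y slot (slot 2). I clamped it there with the tongs, lifted it out and lowered it into the smaller clear dish, about 394 mm to the robot's right. I opened the tongs there with the bar about 2 mm above the dish's bottom.
- **Tongs:** They slid back into the stand with no force felt, and I let go about 1 mm above the seat.

**Last checks**
- **Final picture:** The bar shows near the middle of the dish, standing on end. The tongs hang upright with their handle plates apart, and the gripper is clear of everything.
- **Not measured:** I judged the tongs' height and lean by eye in that picture. I did not check the fillers or the flasks and vials again at the end, but no force spikes showed up while moving.
- **Disagreements:** When squeezed on the bar, the gripper opening read 25 mm where 28 mm was expected. Later pictures showed the bar clearly held, so I put that down to give in the finger pads. In the last pictures the networks found neither the tongs nor the bar, so that check rests on my own view of the picture.

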